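# Open the scrap tin, then hold the sprung scrap-box cover at the pointer

### The job

I want to empty the tin of scrap screws into the scrap box. First lift the loose lid off the round tin by its knob and lay it right way up on the bench beside the tin. Then lift the sprung cover of the scrap box by its bar handle until the cover lies in line with the pointer arm on the box's side, and finish while still holding it steady there; do not shift the pointer, the tin or the other things lying around.

Things in the scene. Friction and masses are not known exactly. Their poses are not given: they have to be found in the camera images.
- scrapbox: Grey painted steel box fixed to the bench, open-topped under its cover, 200 (x) by 220 (y) by 120 mm high. Origin at the centre of its underside on the bench; its -x side is the front (it roughly faces the robot), the cover's hinge runs along y on top of its rear (+x) edge, 100 mm behind the origin and 121 mm up. It stands in the left or the right half of the bench.
- cover_grip (a point): Middle of the cover's bar handle: a dark round steel bar 10 mm thick and 80 mm long, parallel to the hinge, standing on a post at each end near the cover's front edge; 70 mm of bar is free between the posts. The bar's axis is 43 mm above the cover's underside, 38 mm above the 5 mm thick aluminium sheet. With the cover shut it is 172 mm in front of the hinge and 164 mm above the bench. Axes turn with the cover: x to the rear, y along the bar, z out of the cover's top.
- cover_hinge (a point): Point on the cover's hinge axis, at mid width, 121 mm above the bench; axes as for cover_grip. The cover (212 mm from hinge to front edge, 224 mm wide, overhanging the box's front by 12 mm, 0.35 kg) turns about y here.
- cover (a joint): Angle of the cover, rad: 0 shut (lying on the box), growing as its front edge rises, 1.3 at most. A spring hinge pulls it shut with 0.63 N m when shut plus 0.9 N m per rad, besides its weight: 6 to 10 N at the handle; it falls shut when let go.
- pointer (a joint): Angle of the pointer arm, rad, measured as for the cover: 0 level, pointing forward, growing as the tip rises. It differs between runs (0.35 to 0.85) and stays by friction. The cover is in line with the pointer when both angles agree.
- pointer_tip (a point): Centre of the 18 mm ball at the tip of the pointer arm, a thin dark steel arm (6 mm wide, 10 mm high) pivoted on the cover's hinge axis, 22 mm outside the box's +y side, in front of a quadrant strip of aluminium that rises beside the cover up to 120 mm above the hinge and ends within 16 mm of that side; the tip is 164 mm from the hinge axis. Axes turn with the arm: x from the tip to the pivot.
- tin: Round open steel tin, loose, 120 mm across, 100 mm high, wall 4 mm, 0.6 to 1.2 kg, holding scrap screws. Origin at the centre of its underside. It stands in the half of the bench that the scrap box does not.
- lid_knob (a point): Centre of the knob on the tin's loose lid. The knob is an upright black cylinder 30 mm across and 24 mm high on a 16 mm thick stem; the knob's centre is 26 mm above the top of the lid's disc and 40 mm above the lid's lowest face. The disc is 128 mm across and 6 mm thick, below it is a plug 98 mm across and 8 mm deep that sits in the tin's mouth (104 mm inside). 0.1 to 0.2 kg. z is up.
- battery: Bystander: black tool battery, 115 by 75 by 62 mm, origin under its centre.
- offcut: Bystander: pine offcut, 100 by 45 by 32 mm, origin under its centre.
- tape: Bystander: tape measure, 68 by 38 by 62 mm, origin under its centre.
Mind the look-alikes: they are no part of the job. Leave any green or pink look-alike of the part that bears lid_knob alone.

How it is judged (in metres and radians):
On the way:
1. the tin's lid lies right way up on the bench, let go, clear of the tin, with the box's cover still shut (height (world z) of lid_knob below 0.046 m and angle between lid_knob's own z axis and vertical below 0.12 rad and horizontal distance between lid_knob and tin above 0.12 m and contact force between tin_lid and the fingers below 0.1 N and linear speed of tin_lid below 0.03 m/s and value of joint cover below 0.08 rad), for 0.2 s.
At the end, for the whole second after the job is handed in: The cover is held still by the robot, and by nothing else, within 0.08 rad (4.6 degrees) of the pointer arm's angle through the last second; the tin's lid lies right way up flat on the bench, its centre more than 120 mm from the tin's; the tin stands upright on the bench (angle between the x axis of cover_grip and the x axis of pointer_tip, either way round below 0.08 rad and value of joint cover above 0.25 rad and velocity of joint cover between -0.1 and 0.1 rad/s and (contact force between cover and the fingers above 1 N or contact force between cover and the arm above 1 N) and contact force between cover and tin_lid below 0.1 N and contact force between cover and tin below 0.1 N and contact force between cover and battery below 0.1 N and contact force between cover and offcut below 0.1 N and contact force between cover and tape below 0.1 N and height (world z) of lid_knob below 0.046 m and angle between lid_knob's own z axis and vertical below 0.12 rad and horizontal distance between lid_knob and tin above 0.12 m and angle between tin's own z axis and vertical below 0.1 rad and height (world z) of tin below 0.01 m); the arm keeps its last pose, push and grip.
It fails at once if the pointer arm was shifted (tip by over 12 mm) (distance of pointer_tip from where it was at the start of the episode above 0.012 m).
It fails at once if the tin was shifted over 40 mm or tipped (distance of tin from where it was at the start of the episode above 0.04 m or angle between tin's own z axis and vertical above 0.35 rad).
It fails at once if a bystander was shifted over 30 mm (distance of any of battery, offcut, tape from where it was at the start of the episode above 0.03 m).
It also fails if it takes over 59 s, if anything falls off the work surface, if the arm or the gripper's body presses on something with over 40 N, if the wrist force passes 120 N, or if a joint passes its speed limit or range.

### The arm

A 6-joint arm with a two-finger parallel gripper is mounted at the origin on the work surface. World frame = base frame: x ahead of the robot, y to its left, z up, the work surface at z = 0. Lengths are in m, angles in degrees, forces in N, time in s.
With the tool pointing down it reaches from about 0.25 to 0.725 m from the base axis. Payload 9.7 kg.
Tool frame: the origin (TCP) lies at the very end of the fingers, on their centre line; the grasp point (between the pads) lies 19 mm behind it; z points along the fingers, y is the line along which they close (so a half turn about z gives the same grasp; the last joint's range is limited). The gripper opens to 85 mm and grips with 20 to 120 N. Pads are 22 mm wide; open, the fingers measure 114 mm over their backs; the gripper's body (76 mm by 85 mm) begins 54 mm behind the grasp point. The pads swing forward as they close: fully open they stand 13 mm farther back than shut.
Start: joints at [-65.661, 4.979, 10.078, 95.1, 0, 90], TCP at [0.227, -0.501, 0.198] pointing down, gripper open.
Joint ranges: [-179.16, 179.16], [-48.56, 103.87], [-65.8, 70.77], [-126.05, 130.52], [-82.76, 87.17], [-180, 180]. Speed limits (degrees/s): [127.2, 127.2, 147.25, 180, 180, 180].

### API

Orientations are given as [roll, pitch, yaw] about the fixed x, y, z axes, in that order (R = Rz(yaw) Ry(pitch) Rx(roll)).
In Python, from workcell import telemetry, optics, workorder gives the robot as it stands.
- The arm moves only by the shell command python3 -m handwheel 'ROWS' [FORCE]. ROWS is JSON, a list of rows, each an object of numbers: "tx", "ty", "tz": the shift along the tool's x, y, z in m; "ax", "ay", "az": the turn, a rotation vector about the tool's x, y, z in degrees; "jaw": the gripper command: -1 is shut, 1 is fully open, values between are in proportion. A call has exactly 10 rows; each row shifts and turns the commanded pose from where the row before left it, along the tool's axes as they then stand; what a row does not reach is not made up. A row lasts 1/8 s, in which the tool goes at most 62.5 mm and 10.7 degrees, less where a joint would pass 70% of its speed; a pose out of reach is approached as far as the arm can. A call is refused whole if a number of a shift passes 0.0625 or a number of a turn 10.7, either way. A call with a gripper value outside its range is refused whole. The fingers move at their own pace and stop on an object; FORCE is the grip in N (left out, the last holds). Time passes only in rows, so rows that do not move let the fingers close, or fill a call up. It gives the time, the measured TCP pose, the force, the opening and the grip force at its end, in the units of the state.
- telemetry.get_obs(): the state, without advancing time (a new reading comes with each control period).
- optics.camera(name): name is "scene" or "side" or "wrist"; returns a dict with "color" (420x560x3 uint8, red, green, blue), "K" (3x3 intrinsics, pixels), "extrinsics" (4x4, takes a point from camera to world coordinates); the wrist camera has in their place "mount" (4x4, takes a point from camera to tool coordinates, whose origin is the TCP and whose axes are the flange's). Camera axes: x right, y down, z forward; pixel columns grow to the right and rows downward; lengths in m; the calibration is good to about 2 mm. The wrist camera is an equidistant fisheye: a pixel r from the principal point sees the ray r / f radians off the axis. A picture is of the moment at which its call begins: read the wrist's pose just before it. There is no depth.
- workorder.job_done(): hands the job in; it is judged then, once.
The state is a dict: "time": time; "q": joint angles; "qd": joint speeds; "joint_efforts": joint torques, N m; "ee_pos": TCP position; "tcp_rot": TCP orientation; "wrist_force": force on the tool from outside, world axes, zero at the start; "torque": the same for the moment, N m; "opening": finger opening in m; "grasp_force": force on a finger pad.
Only numpy, scipy, OpenCV 4.12 (cv2) and the standard library are available. Lean on these libraries where they do the work, as an engineer would, in place of code of your own. Each camera call takes 0.05 s, during which the arm holds its last target. There are 200 camera calls.

## Working session

There is one attempt and no reset: what is moved stays moved. The work goes in short steps, Python scripts to look and compute and a shell command to move; the robot and the scene stay as the last step left them, time stands still between calls to the robot, and variables do not carry over. Pictures are saved under pics/ and viewed, at most 12 in all, crops included, and the job is handed in when it is done.

```bash
mkdir -p pics; ls; python3 - <<'E'
from workcell import telemetry, optics, workorder
import cv2,numpy as np
print(telemetry.get_obs())
for n in("scene","side"):
    c=optics.camera(n); cv2.imwrite(f"pics/{n}0.png",c["color"][...,::-1]); print(n,c["K"].tolist(),np.round(c["extrinsics"],4).tolist())
E
```

```text
pics
{'time': 0.0, 'q': array([-6.56587284e+01,  5.01030860e+00,  1.00327425e+01,  9.50997106e+01,
        1.60426303e-04,  9.00004848e+01]), 'qd': array([ 0.04072669, -0.1128242 , -0.09658781,  0.08946487,  0.06371982,
        0.06941956]), 'joint_efforts': array([-1.87143734e-03, -5.20384848e+01,  4.64806151e+01,  1.62045378e-02,
        4.09533357e-05, -3.55053523e-06]), 'ee_pos': array([ 0.22657634, -0.50084656,  0.19697537]), 'tcp_rot': array([-1.79922723e+02, -1.59772300e-04,  2.43407866e+01]), 'wrist_force': array([ 1.31247025, -0.3350295 ,  0.19962806]), 'torque': array([ 0.01391277, -0.04734692, -0.03256911]), 'grasp_force': 0.0, 'opening': 0.08539400890896919}
scene [[438.2490146053278, 0.0, 277.4560918099567], [0.0, 438.2490146053278, 212.70889535485017], [0.0, 0.0, 1.0]] [[-0.7687, 0.3616, -0.5275, 1.3819], [0.6395, 0.4424, -0.6287, 0.8954], [0.006, -0.8207, -0.5714, 0.9345], [0.0, 0.0, 0.0, 1.0]]
side [[408.19951935842926, 0.0, 283.7263825173039], [0.0, 408.19951935842926, 213.31669707667743], [0.0, 0.0, 1.0]] [[-0.9719, -0.1895, 0.1394, 0.503], [-0.2347, 0.7425, -0.6274, 0.7068], [0.0153, -0.6425, -0.7661, 0.9933], [0.0, 0.0, 0.0, 1.0]]
```

View pics/scene0.png

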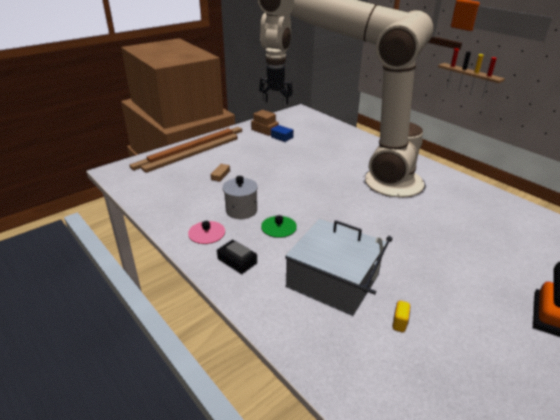

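View pics/side0.png

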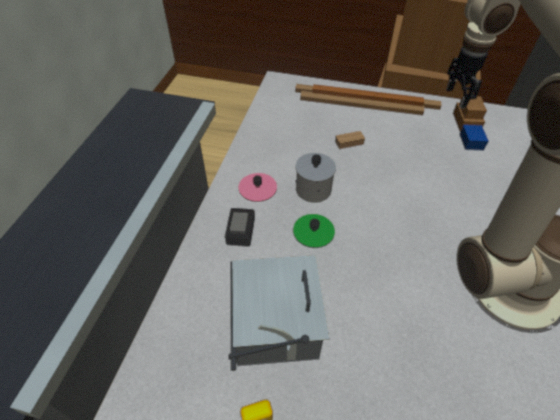

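Candidates for the knob:
- Tin's grey lid: scene (240,181), side (316,160).
- Pink lid's knob: scene (206,226).
- Green lid's knob: scene (279,221).

I choose the knob on the grey tin and check it in a crop.

```bash
python3 - <<'E'
import cv2,numpy as np
a=cv2.imread("pics/scene0.png");b=cv2.imread("pics/side0.png")
z=lambda im,x,y,w,h,s:cv2.resize(im[y:y+h,x:x+w],None,fx=s,fy=s,interpolation=cv2.INTER_CUBIC)
# top: box scene (270,210,133,100)x3, box side(220,250,133,130)x3 ; bottom: tin
L=np.vstack([z(a,270,210,133,100,3),z(a,200,160,133,90,3)]);R=np.vstack([z(b,215,250,133,130,3),z(b,285,140,133,60,3)])
cv2.imwrite("pics/crop1.png",np.hstack([L,R]))
E
```

```text
(no output)
```

View pics/crop1.png

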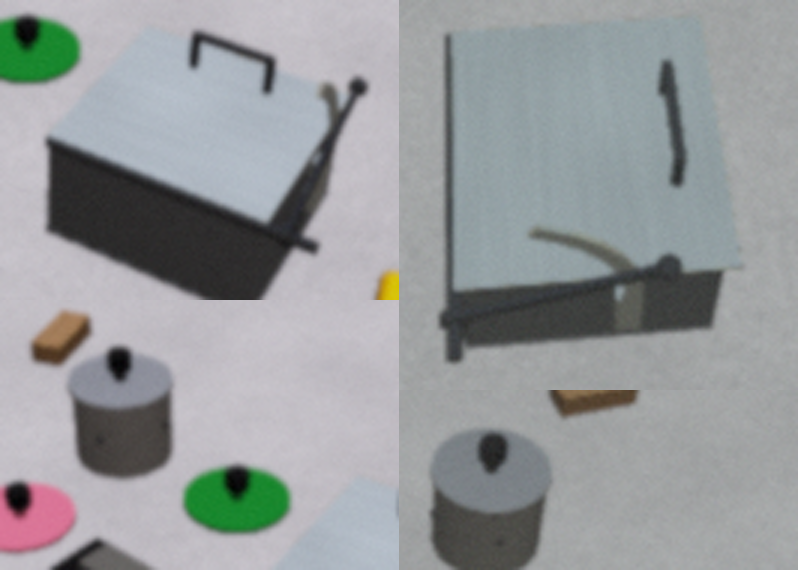

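The crop confirms the grey lid, which sits on the tin. The pointer ball is at scene (389.3,239), side (304.7,339.3). The handle bar runs scene (335.3,221.7)–(360.3,230), side (304.7,271.3)–(308.7,302).

```bash
cat > h.py <<'E'
import numpy as np, json
from workcell import optics
def cams():
    return {n:optics.camera(n) for n in("scene","side")}
def ray(c,p):
    d=np.linalg.inv(c["K"])@[p[0],p[1],1.]; E=np.asarray(c["extrinsics"]); return E[:3,3],E[:3,:3]@(d/np.linalg.norm(d))
def tri(C,a,b):
    R=[ray(C["scene"],a),ray(C["side"],b)]
    M=[np.eye(3)-np.outer(d,d) for o,d in R]
    x=np.linalg.solve(sum(M),sum(m@o for m,(o,d) in zip(M,R)))
    return x,max(np.linalg.norm(m@(x-o)) for m,(o,d) in zip(M,R))
def plane(c,p,z):
    o,d=ray(c,p); return o+d*(z-o[2])/d[2]
E
python3 - <<'E'
from h import *
np.set_printoptions(precision=4,suppress=True)
C=cams()
P=dict(knob=((239.7,180.3),(316,159)),tip=((389.3,239),(304.7,339.3)),pivot=((366.7,289.3),(233,356)),
h1=((335.3,221.7),(304.7,271.3)),h2=((360.3,230),(308.7,302)),r1=((286,256.7),(231,262)),r2=((359.3,285),(233,346.7)))
zs=dict(knob=.132,h1=.164,h2=.164,r1=.124,r2=.124,pivot=.121)
for k,(a,b) in P.items():
    x,e=tri(C,a,b); print(k,x,round(e,4), *( [plane(C["scene"],a,zs[k])[:2],plane(C["side"],b,zs[k])[:2]] if k in zs else []))
E
```

```text
knob [ 0.6137 -0.2347  0.1312] 0.0024 [ 0.6158 -0.2294] [ 0.6143 -0.2373]
tip [0.529  0.3619 0.1824] 0.0003
pivot [0.6729 0.4116 0.1199] 0.0027 [0.6741 0.4153] [0.6735 0.4092]
h1 [0.5635 0.1896 0.1614] 0.0011 [0.5666 0.1934] [0.5636 0.1899]
h2 [0.5385 0.2667 0.1629] 0.0007 [0.5399 0.2684] [0.5386 0.2665]
r1 [0.7526 0.1835 0.1222] 0.0009 [0.7542 0.1863] [0.7524 0.1835]
r2 [0.6789 0.3921 0.1234] 0.0016 [0.6796 0.3943] [0.6793 0.3907]
```

The box's yaw is about 19.3°. The pointer is at about 0.38 rad, from the tip being 61 mm above the hinge over a 164 mm radius. The knob is at about (0.614,-0.235). I move above it.

```bash
python3 -m handwheel '[{"tx":0.046,"ty":-0.0083,"tz":-0.003,"jaw":1},{"tx":0.046,"ty":-0.0083,"tz":-0.003,"jaw":1},{"tx":0.046,"ty":-0.0083,"tz":-0.003,"jaw":1},{"tx":0.046,"ty":-0.0083,"tz":-0.003,"jaw":1},{"tx":0.046,"ty":-0.0083,"tz":-0.003,"jaw":1},{"tx":0.046,"ty":-0.0083,"tz":-0.003,"jaw":1},{"tx":0.046,"ty":-0.0083,"jaw":1},{"tx":0.046,"ty":-0.0083,"jaw":1},{"tx":0.046,"ty":-0.0083,"jaw":1},{"tx":0.046,"ty":-0.0083,"jaw":1}]' 40; python3 - <<'E'
from h import *
from workcell import telemetry
import cv2
o=telemetry.get_obs();c=optics.camera("wrist");cv2.imwrite("pics/w1.png",c["color"][...,::-1])
print(o["ee_pos"],o["tcp_rot"],o["q"],c["K"],c["mount"])
E
```

```text
[ 0.22660528 -0.50097935  0.19724849] [-1.79953094e+02  5.38572547e-05  2.43386560e+01] [-6.56615597e+01  5.00071990e+00  1.00529656e+01  9.50991519e+01
 -5.40337889e-05  8.99997844e+01] [[325.1922621    0.         278.60176729]
 [  0.         325.1922621  203.81581547]
 [  0.           0.           1.        ]] [[-5.40339073e-04 -9.53560404e-01 -3.01201369e-01  7.51542800e-02]
 [ 9.99999189e-01 -8.62736115e-04  9.37354186e-04  6.35049294e-05]
 [-1.15368113e-03 -3.01200618e-01  9.53560096e-01 -1.77165514e-01]
 [ 0.00000000e+00  0.00000000e+00  0.00000000e+00  1.00000000e+00]]$[0]: bad value
```

View pics/w1.png

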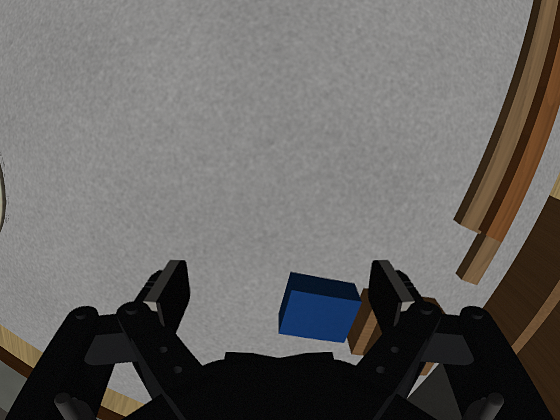

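The move was refused, so the picture shows only the start area. Rows probably need every key.

```bash
python3 -m handwheel '[{"tx":0.046,"ty":-0.0083,"tz":-0.003,"ax":0,"ay":0,"az":0,"jaw":1},{"tx":0.046,"ty":-0.0083,"tz":-0.003,"ax":0,"ay":0,"az":0,"jaw":1},{"tx":0.046,"ty":-0.0083,"tz":-0.003,"ax":0,"ay":0,"az":0,"jaw":1},{"tx":0.046,"ty":-0.0083,"tz":-0.003,"ax":0,"ay":0,"az":0,"jaw":1},{"tx":0.046,"ty":-0.0083,"tz":-0.003,"ax":0,"ay":0,"az":0,"jaw":1},{"tx":0.046,"ty":-0.0083,"tz":-0.003,"ax":0,"ay":0,"az":0,"jaw":1},{"tx":0.046,"ty":-0.0083,"tz":0,"ax":0,"ay":0,"az":0,"jaw":1},{"tx":0.046,"ty":-0.0083,"tz":0,"ax":0,"ay":0,"az":0,"jaw":1},{"tx":0.046,"ty":-0.0083,"tz":0,"ax":0,"ay":0,"az":0,"jaw":1},{"tx":0.046,"ty":-0.0083,"tz":0,"ax":0,"ay":0,"az":0,"jaw":1}]' 40; python3 - <<'E'
from h import *
from workcell import telemetry
import cv2
o=telemetry.get_obs();c=optics.camera("wrist");cv2.imwrite("pics/w2.png",c["color"][...,::-1])
print(o["ee_pos"],o["tcp_rot"],o["q"])
E
```

```text
time: 1.5
ee_pos: [0.6127, -0.2349, 0.2155]
tcp_rot: [-180.0, 0.0, 24.3]
wrist_force: [0.4, -0.5, -0.1]
opening: 0.0854
grasp_force: 0.0
[ 0.61272468 -0.23487799  0.21554914] [-1.79999568e+02  5.48147287e-03  2.43397252e+01] [-2.09717645e+01  2.11921013e+01  3.13191533e+01  1.00131214e+02
 -3.59342582e-03  1.34688510e+02]
```

View pics/w2.png

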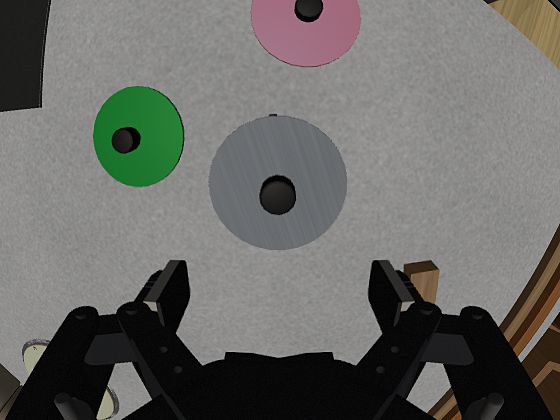

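The wrist view shows the grey lid with its knob top at (278,196), green at the left, pink at the top and the offcut at (422,285).

```bash
cat >> h.py <<'E'
from scipy.spatial.transform import Rotation as Ro
def wplane(o,c,p,z):
    K=c["K"]; v=np.array([p[0]-K[0,2],p[1]-K[1,2]]); r=np.linalg.norm(v); t=r/K[0,0]
    d=np.r_[np.sin(t)*v/r,np.cos(t)]; M=np.asarray(c["mount"])
    R=Ro.from_euler("xyz",o["tcp_rot"],degrees=True).as_matrix()
    og=o["ee_pos"]+R@M[:3,3]; d=R@M[:3,:3]@d
    return og+d*(z-og[2])/d[2]
E
python3 - <<'E'
from h import *
from workcell import telemetry
o=telemetry.get_obs();c=optics.camera("wrist")
print(wplane(o,c,(278,196),.144))
a=[wplane(o,c,p,.106) for p in((209,182),(347,182),(278,115),(278,249))];print(np.round(a,4),(a[0]+a[1])/2,(a[2]+a[3])/2)
for p in((407,264),(438,264),(422,305)):print(wplane(o,c,p,.032))
print(wplane(o,c,(138,136),.006))
E
```

```text
[ 0.61941839 -0.22965056  0.144     ]
[[ 0.5955 -0.171   0.106 ]
 [ 0.6478 -0.286   0.106 ]
 [ 0.676  -0.2038  0.106 ]
 [ 0.5608 -0.2562  0.106 ]] [ 0.62162937 -0.2285178   0.106     ] [ 0.61843604 -0.22999549  0.106     ]
[ 0.57603441 -0.43601176  0.032     ]
[ 0.5933772 -0.4809471  0.032    ]
[ 0.52807659 -0.49888069  0.032     ]
[ 0.58221442 -0.05275773  0.006     ]
```

```bash
python3 -m handwheel '[{"tx":0.006,"ty":-0.0015,"tz":0.0205,"ax":0,"ay":0,"az":0,"jaw":1},{"tx":0,"ty":0,"tz":0.0205,"ax":0,"ay":0,"az":0,"jaw":1},{"tx":0,"ty":0,"tz":0.0205,"ax":0,"ay":0,"az":0,"jaw":1},{"tx":0,"ty":0,"tz":0.0205,"ax":0,"ay":0,"az":0,"jaw":1},{"tx":0,"ty":0,"tz":0.0205,"ax":0,"ay":0,"az":0,"jaw":0.5},{"tx":0,"ty":0,"tz":0,"ax":0,"ay":0,"az":0,"jaw":0},{"tx":0,"ty":0,"tz":0,"ax":0,"ay":0,"az":0,"jaw":-1},{"tx":0,"ty":0,"tz":0,"ax":0,"ay":0,"az":0,"jaw":-1},{"tx":0,"ty":0,"tz":0,"ax":0,"ay":0,"az":0,"jaw":-1},{"tx":0,"ty":0,"tz":0,"ax":0,"ay":0,"az":0,"jaw":-1}]' 40
```

```text
time: 2.85
ee_pos: [0.6166, -0.2321, 0.1135]
tcp_rot: [180.0, -0.0, 24.3]
wrist_force: [0.9, 0.6, 0.3]
opening: 0.0001
grasp_force: 0.0
```

The opening reads 0, so the grasp missed. I look.

```bash
python3 - <<'E'
from h import *
import cv2
C=cams();w=optics.camera("wrist")["color"]
z=lambda im,x,y,w,h,s:cv2.resize(im[y:y+h,x:x+w],None,fx=s,fy=s,interpolation=cv2.INTER_CUBIC)
L=np.vstack([z(C["scene"]["color"],180,110,130,140,2),z(C["side"]["color"],260,60,130,140,2)])
cv2.imwrite("pics/m1.png",np.hstack([L,cv2.copyMakeBorder(w[:,30:530],0,140,0,0,0)])[...,::-1])
E
```

```text
(no output)
```

View pics/m1.png

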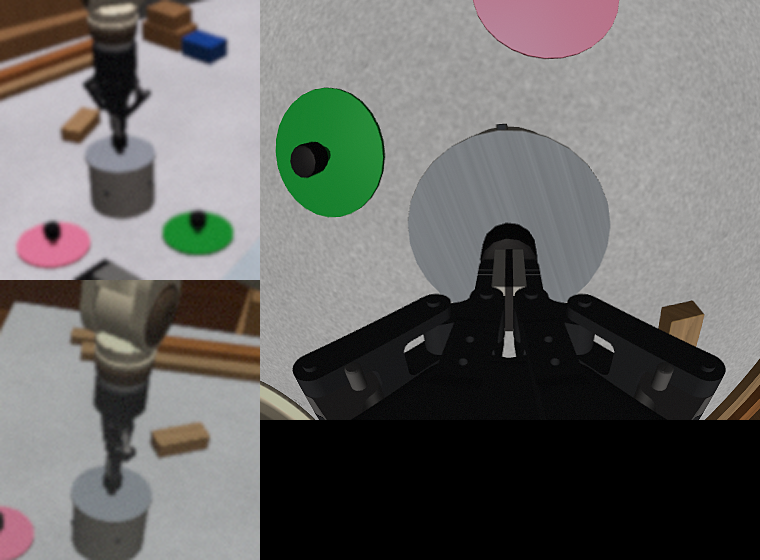

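```bash
python3 - <<'E'
from h import *
from workcell import telemetry
o=telemetry.get_obs();c=optics.camera("wrist");print(o["opening"],o["grasp_force"],o["wrist_force"],o["ee_pos"])
for r in (248,252):print(wplane(o,c,(278,r),.144))
for p in((409-230,222),(610-230,222),(508-230,130)):print(wplane(o,c,p,.106))
# projection of TCP and grasp point into wrist image
M=np.linalg.inv(np.asarray(c["mount"]))
for z in(0,-.019,-.03):
    q=M@[0,0,z,1];t=np.arctan2(np.hypot(q[0],q[1]),q[2]);print(z,c["K"][:2,2]+c["K"][0,0]*t*q[:2]/np.hypot(q[0],q[1]))
E
```

```text
-0.00013642893142090884 0.0 [0.24008324 0.86631818 0.30668677] [ 0.61644974 -0.23206782  0.11323331]
[ 0.6217879  -0.22953931  0.144     ]
[ 0.61976711 -0.23045034  0.144     ]
[ 0.59544108 -0.17341873  0.106     ]
[ 0.64721208 -0.28820479  0.106     ]
[ 0.67160173 -0.20704294  0.106     ]
0 [278.21574503 234.78853981]
-0.019 [278.21766946 248.57171176]
-0.03 [278.21923135 257.86351891]
```

```bash
python3 - <<'E'
from h import *
import cv2
C=cams();w=optics.camera("wrist")["color"]
z=lambda im,x,y,w,h,s:cv2.resize(im[y:y+h,x:x+w],None,fx=s,fy=s,interpolation=cv2.INTER_CUBIC)
p={}
for n,c in C.items():
  for h in(.1133,.144):
    q=np.linalg.inv(c["extrinsics"])@[.6165,-.232,h,1];print(n,h,(c["K"]@q[:3]/q[2])[:2])
a=z(C["scene"]["color"],214,140,50,75,5);b=z(C["side"]["color"],290,120,50,75,5);d=z(w,230,200,100,125,3)
cv2.imwrite("pics/m2.png",np.hstack([a,b,d])[...,::-1])
E
```

```text
scene 0.1133 [239.34571468 184.54837223]
scene 0.144 [238.97016256 177.17406861]
side 0.1133 [314.54799358 164.43090179]
side 0.144 [315.27858037 157.10176403]
```

View pics/m2.png

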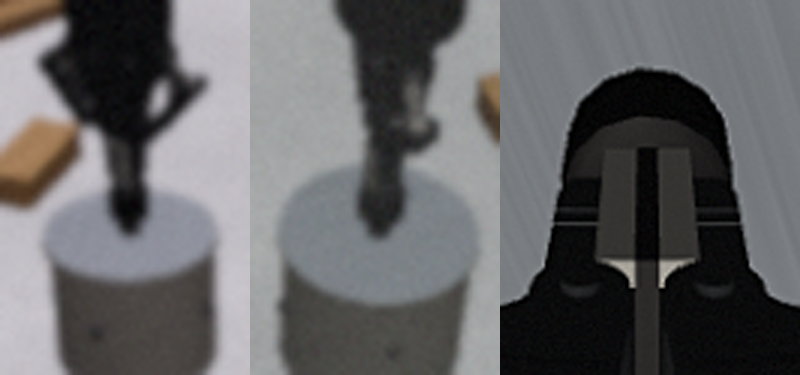

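```bash
python3 - <<'E'
from h import *
c=optics.camera("wrist");K=c["K"];M=np.linalg.inv(np.asarray(c["mount"]))
def pr(x,y,z):
    q=M@[x,y,z,1];h=np.hypot(q[0],q[1]);return np.round(K[:2,2]+K[0,0]*np.arctan2(h,q[2])*q[:2]/h,1)
for x in(-.011,0,.011):
  for z in(0,-.013,-.03,-.045): print(x,z,"open",pr(x,.0427,z),"shut",pr(x,.002,z))
E
```

```text
-0.011 0 open [347.9 250.7] shut [281.5 251.5]
-0.011 -0.013 open [352.2 260.4] shut [281.8 261.5]
-0.011 -0.03 open [358.7 275. ] shut [282.1 276.5]
-0.011 -0.045 open [365.3 290. ] shut [282.4 292.2]
0 0 open [349.3 234.2] shut [281.6 234.8]
0 -0.013 open [353.9 243.1] shut [281.8 243.9]
0 -0.03 open [360.8 256.6] shut [282.2 257.9]
0 -0.045 open [367.9 270.6] shut [282.5 272.5]
0.011 0 open [350.7 217. ] shut [281.7 217.3]
0.011 -0.013 open [355.6 225. ] shut [281.9 225.5]
0.011 -0.03 open [362.9 237.2] shut [282.3 238. ]
0.011 -0.045 open [370.5 249.9] shut [282.6 251.3]
```

The shut fingers end on or above the knob's top (knob top face at about row 250 of the wrist image). The real fingertips stand roughly 30–40 mm behind the reported TCP. I open, go 32 mm deeper and close, watching the force.

```bash
python3 -m handwheel '[{"tx":0,"ty":0,"tz":-0.01,"ax":0,"ay":0,"az":0,"jaw":1},{"tx":0,"ty":0,"tz":0,"ax":0,"ay":0,"az":0,"jaw":1},{"tx":0,"ty":0,"tz":0,"ax":0,"ay":0,"az":0,"jaw":1},{"tx":0,"ty":0,"tz":0,"ax":0,"ay":0,"az":0,"jaw":1},{"tx":0,"ty":0,"tz":0.01,"ax":0,"ay":0,"az":0,"jaw":1},{"tx":0,"ty":0,"tz":0.008,"ax":0,"ay":0,"az":0,"jaw":1},{"tx":0,"ty":0,"tz":0.008,"ax":0,"ay":0,"az":0,"jaw":1},{"tx":0,"ty":0,"tz":0.008,"ax":0,"ay":0,"az":0,"jaw":1},{"tx":0,"ty":0,"tz":0.008,"ax":0,"ay":0,"az":0,"jaw":1},{"tx":0,"ty":0,"tz":0,"ax":0,"ay":0,"az":0,"jaw":1}]'
python3 -m handwheel '[{"tx":0,"ty":0,"tz":0,"ax":0,"ay":0,"az":0,"jaw":0.3},{"tx":0,"ty":0,"tz":0,"ax":0,"ay":0,"az":0,"jaw":0},{"tx":0,"ty":0,"tz":0,"ax":0,"ay":0,"az":0,"jaw":-0.3},{"tx":0,"ty":0,"tz":0,"ax":0,"ay":0,"az":0,"jaw":-1},{"tx":0,"ty":0,"tz":0,"ax":0,"ay":0,"az":0,"jaw":-1},{"tx":0,"ty":0,"tz":0,"ax":0,"ay":0,"az":0,"jaw":-1},{"tx":0,"ty":0,"tz":0,"ax":0,"ay":0,"az":0,"jaw":-1},{"tx":0,"ty":0,"tz":0,"ax":0,"ay":0,"az":0,"jaw":-1},{"tx":0,"ty":0,"tz":0,"ax":0,"ay":0,"az":0,"jaw":-1},{"tx":0,"ty":0,"tz":0,"ax":0,"ay":0,"az":0,"jaw":-1}]'
```

```text
time: 4.5
ee_pos: [0.616, -0.2319, 0.0803]
tcp_rot: [-179.9, 0.0, 24.3]
wrist_force: [0.6, 0.6, 0.8]
opening: 0.0855
grasp_force: 0.0
time: 5.75
ee_pos: [0.6166, -0.2321, 0.0816]
tcp_rot: [180.0, -0.0, 24.3]
wrist_force: [-0.8, 0.2, 6.1]
opening: 0.0289
grasp_force: 39.8
```

The knob is gripped (opening 28.9 mm, 40 N). I lift and carry it towards (0.44,-0.21).

```bash
python3 -m handwheel '[{"tx":0,"ty":0,"tz":-0.008,"ax":0,"ay":0,"az":0,"jaw":-1},{"tx":0,"ty":0,"tz":-0.012,"ax":0,"ay":0,"az":0,"jaw":-1},{"tx":0,"ty":0,"tz":-0.02,"ax":0,"ay":0,"az":0,"jaw":-1},{"tx":0,"ty":0,"tz":-0.02,"ax":0,"ay":0,"az":0,"jaw":-1},{"tx":-0.02,"ty":-0.012,"tz":-0.01,"ax":0,"ay":0,"az":0,"jaw":-1},{"tx":-0.03,"ty":-0.019,"tz":0,"ax":0,"ay":0,"az":0,"jaw":-1},{"tx":-0.03,"ty":-0.019,"tz":0,"ax":0,"ay":0,"az":0,"jaw":-1},{"tx":-0.03,"ty":-0.019,"tz":0,"ax":0,"ay":0,"az":0,"jaw":-1},{"tx":-0.03,"ty":-0.019,"tz":0,"ax":0,"ay":0,"az":0,"jaw":-1},{"tx":-0.01,"ty":-0.006,"tz":0,"ax":0,"ay":0,"az":0,"jaw":-1}]'
python3 - <<'E'
from h import *
import cv2
C=cams();z=lambda im,x,y,w,h,s:cv2.resize(im[y:y+h,x:x+w],None,fx=s,fy=s,interpolation=cv2.INTER_CUBIC)
cv2.imwrite("pics/m3.png",np.hstack([z(C["scene"]["color"],190,60,200,200,2),z(C["side"]["color"],230,30,200,200,2)])[...,::-1])
E
```

```text
time: 7.0
ee_pos: [0.4398, -0.2082, 0.1523]
tcp_rot: [179.9, -0.0, 24.3]
wrist_force: [0.4, -0.6, -1.0]
opening: 0.0288
grasp_force: 39.9
```

View pics/m3.png

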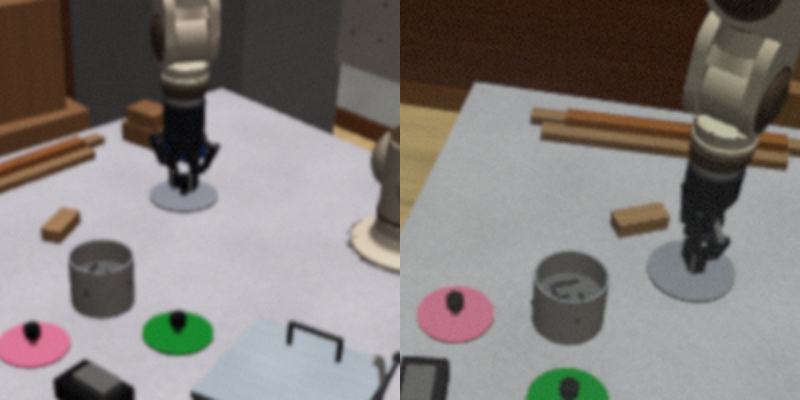

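The lid hangs level from the gripper and clear of the tin. Its expected underside is 163 mm above the bench. I go down 150 mm, then feel for contact.

```bash
python3 -m handwheel '[{"tx":0,"ty":0,"tz":0.015,"ax":0,"ay":0,"az":0,"jaw":-1},{"tx":0,"ty":0,"tz":0.02,"ax":0,"ay":0,"az":0,"jaw":-1},{"tx":0,"ty":0,"tz":0.02,"ax":0,"ay":0,"az":0,"jaw":-1},{"tx":0,"ty":0,"tz":0.02,"ax":0,"ay":0,"az":0,"jaw":-1},{"tx":0,"ty":0,"tz":0.02,"ax":0,"ay":0,"az":0,"jaw":-1},{"tx":0,"ty":0,"tz":0.02,"ax":0,"ay":0,"az":0,"jaw":-1},{"tx":0,"ty":0,"tz":0.015,"ax":0,"ay":0,"az":0,"jaw":-1},{"tx":0,"ty":0,"tz":0.01,"ax":0,"ay":0,"az":0,"jaw":-1},{"tx":0,"ty":0,"tz":0.01,"ax":0,"ay":0,"az":0,"jaw":-1},{"tx":0,"ty":0,"tz":0,"ax":0,"ay":0,"az":0,"jaw":-1}]'
python3 -m handwheel '[{"tx":0,"ty":0,"tz":0.002,"ax":0,"ay":0,"az":0,"jaw":-1},{"tx":0,"ty":0,"tz":0.002,"ax":0,"ay":0,"az":0,"jaw":-1},{"tx":0,"ty":0,"tz":0.002,"ax":0,"ay":0,"az":0,"jaw":-1},{"tx":0,"ty":0,"tz":0.002,"ax":0,"ay":0,"az":0,"jaw":-1},{"tx":0,"ty":0,"tz":0.001,"ax":0,"ay":0,"az":0,"jaw":-1},{"tx":0,"ty":0,"tz":0.001,"ax":0,"ay":0,"az":0,"jaw":-1},{"tx":0,"ty":0,"tz":0.001,"ax":0,"ay":0,"az":0,"jaw":-1},{"tx":0,"ty":0,"tz":0.001,"ax":0,"ay":0,"az":0,"jaw":-1},{"tx":0,"ty":0,"tz":0,"ax":0,"ay":0,"az":0,"jaw":-1},{"tx":0,"ty":0,"tz":0,"ax":0,"ay":0,"az":0,"jaw":-1}]'
```

```text
time: 8.35
ee_pos: [0.4408, -0.2081, 0.0006]
tcp_rot: [-180.0, 0.0, 24.3]
wrist_force: [-0.4, 0.6, -0.7]
opening: 0.0287
grasp_force: 39.9
time: 9.6
ee_pos: [0.4411, -0.2083, -0.0104]
tcp_rot: [180.0, -0.0, 24.3]
wrist_force: [-2.7, 1.0, 5.5]
opening: 0.029
grasp_force: 40.4
```

Contact on the bench. I release and lift clear.

```bash
python3 -m handwheel '[{"tx":0,"ty":0,"tz":0,"ax":0,"ay":0,"az":0,"jaw":0},{"tx":0,"ty":0,"tz":0,"ax":0,"ay":0,"az":0,"jaw":0.5},{"tx":0,"ty":0,"tz":0,"ax":0,"ay":0,"az":0,"jaw":1},{"tx":0,"ty":0,"tz":0,"ax":0,"ay":0,"az":0,"jaw":1},{"tx":0,"ty":0,"tz":0,"ax":0,"ay":0,"az":0,"jaw":1},{"tx":0,"ty":0,"tz":-0.01,"ax":0,"ay":0,"az":0,"jaw":1},{"tx":0,"ty":0,"tz":-0.03,"ax":0,"ay":0,"az":0,"jaw":1},{"tx":0,"ty":0,"tz":-0.06,"ax":0,"ay":0,"az":0,"jaw":1},{"tx":0,"ty":0,"tz":-0.06,"ax":0,"ay":0,"az":0,"jaw":1},{"tx":0,"ty":0,"tz":-0.06,"ax":0,"ay":0,"az":0,"jaw":1}]'
python3 -m handwheel '[{"tx":0,"ty":0,"tz":-0.03,"ax":0,"ay":0,"az":-8.5,"jaw":1},{"tx":0,"ty":0,"tz":0,"ax":0,"ay":0,"az":-8.5,"jaw":1},{"tx":0,"ty":0,"tz":0,"ax":0,"ay":0,"az":-8.5,"jaw":1},{"tx":0,"ty":0,"tz":0,"ax":0,"ay":0,"az":-8.5,"jaw":1},{"tx":0,"ty":0,"tz":0,"ax":0,"ay":0,"az":-8.5,"jaw":1},{"tx":0,"ty":0,"tz":0,"ax":0,"ay":0,"az":-8.5,"jaw":1},{"tx":0,"ty":0,"tz":0,"ax":0,"ay":0,"az":-8.5,"jaw":1},{"tx":0,"ty":0,"tz":0,"ax":0,"ay":0,"az":-8.5,"jaw":1},{"tx":0,"ty":0,"tz":0,"ax":0,"ay":0,"az":-8.5,"jaw":1},{"tx":0,"ty":0,"tz":0,"ax":0,"ay":0,"az":-8.5,"jaw":1}]'
```

```text
time: 10.85
ee_pos: [0.4407, -0.2081, 0.212]
tcp_rot: [179.9, -0.0, 24.3]
wrist_force: [0.9, -0.8, -0.2]
opening: 0.0854
grasp_force: 0.0
time: 12.1
ee_pos: [0.4409, -0.2082, 0.24]
tcp_rot: [180.0, 0.0, 109.6]
wrist_force: [0.0, 0.3, 0.3]
opening: 0.0853
grasp_force: 0.0
```

```bash
python3 -m handwheel '[{"tx":0.0374,"ty":0.025,"tz":-0.002,"ax":0,"ay":0,"az":0,"jaw":1},{"tx":0.0374,"ty":0.025,"tz":-0.002,"ax":0,"ay":0,"az":0,"jaw":1},{"tx":0.0374,"ty":0.025,"tz":0,"ax":0,"ay":0,"az":0,"jaw":1},{"tx":0.0374,"ty":0.025,"tz":0,"ax":0,"ay":0,"az":0,"jaw":1},{"tx":0.0374,"ty":0.025,"tz":0,"ax":0,"ay":0,"az":0,"jaw":1},{"tx":0.0374,"ty":0.025,"tz":0,"ax":0,"ay":0,"az":0,"jaw":1},{"tx":0.0374,"ty":0.025,"tz":0,"ax":0,"ay":0,"az":0,"jaw":1},{"tx":0.0374,"ty":0.025,"tz":0,"ax":0,"ay":0,"az":0,"jaw":1},{"tx":0.0374,"ty":0.025,"tz":0,"ax":0,"ay":0,"az":0,"jaw":1},{"tx":0.0374,"ty":0.025,"tz":0,"ax":0,"ay":0,"az":0,"jaw":1}]'
python3 - <<'E'
from h import *
import cv2
c=optics.camera("wrist");cv2.imwrite("pics/w4.png",c["color"][...,::-1])
E
```

```text
time: 13.35
ee_pos: [0.5532, 0.2289, 0.244]
tcp_rot: [180.0, -0.0, 109.3]
wrist_force: [1.4, 0.1, -0.4]
opening: 0.0855
grasp_force: 0.0
```

View pics/w4.png

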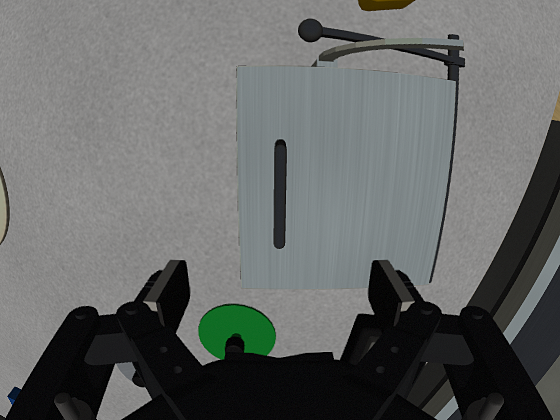

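The wrist view shows the bar from (280,141) to (280,247), the pointer ball at (311,30) and the cover's front corners at (237,66) and (243,288).

```bash
python3 - <<'E'
from h import *
from workcell import telemetry
np.set_printoptions(precision=4,suppress=True)
o=telemetry.get_obs();c=optics.camera("wrist")
a=wplane(o,c,(280,142),.165);b=wplane(o,c,(280,246),.165);f=wplane(o,c,(237,66),.126);g=wplane(o,c,(243,288),.126);r=wplane(o,c,(456,80),.126);s=wplane(o,c,(432,283),.126)
print(a,b,(a+b)/2,np.linalg.norm(a-b));print(f,g,r,s)
for u,v in((b,a),(g,f),(s,r)):print("yaw",np.degrees(np.arctan2(-(v-u)[0],(v-u)[1])))
m=(a+b)/2;d=m-o["ee_pos"]
R=Ro.from_euler("xyz",o["tcp_rot"],degrees=True).as_matrix();print("tool shift",R.T@d,o["ee_pos"])
yb=np.radians(19.3);X=np.array([np.cos(yb),np.sin(yb),0]);hx=m@X+.172
for z in(.17,.18,.19,.2):
    t=wplane(o,c,(311,30),z);e=hx-t@X;print(z,t,"horiz",e,"ang",np.arctan2(z-.121,e),"r",np.hypot(z-.121,e))
E
```

```text
[0.5374 0.2773 0.165 ] [0.5671 0.1935 0.165 ] [0.5522 0.2354 0.165 ] 0.08889632237825945
[0.4798 0.3261 0.126 ] [0.5529 0.1165 0.126 ] [0.6787 0.395  0.126 ] [0.7545 0.1863 0.126 ]
yaw 19.517533581891367
yaw 19.220885210553412
yaw 19.94742117225446
tool shift [ 0.0024 -0.0007  0.0775] [0.5537 0.2332 0.2425]
0.17 [0.53   0.3682 0.17  ] horiz 0.14905721385906578 ang 0.31760440435813253 r 0.15690459841390014
0.18 [0.5299 0.3657 0.18  ] horiz 0.15002653232874785 ang 0.3746858293818859 r 0.1612109189930658
0.19 [0.5297 0.3631 0.19  ] horiz 0.15099585079843014 ang 0.42863189597164647 r 0.16601429745158028
0.2 [0.5296 0.3606 0.2   ] horiz 0.15196516926811232 ang 0.4794059091019101 r 0.1712729186727605
```

The pointer estimate averages about 0.395 rad (22.6°). I descend over the bar and close.

```bash
python3 -m handwheel '[{"tx":0.002,"ty":-0.001,"tz":0.015,"ax":0,"ay":0,"az":0,"jaw":1},{"tx":0,"ty":0,"tz":0.02,"ax":0,"ay":0,"az":0,"jaw":1},{"tx":0,"ty":0,"tz":0.02,"ax":0,"ay":0,"az":0,"jaw":1},{"tx":0,"ty":0,"tz":0.02,"ax":0,"ay":0,"az":0,"jaw":1},{"tx":0,"ty":0,"tz":0.02,"ax":0,"ay":0,"az":0,"jaw":1},{"tx":0,"ty":0,"tz":0.015,"ax":0,"ay":0,"az":0,"jaw":1},{"tx":0,"ty":0,"tz":0.01,"ax":0,"ay":0,"az":0,"jaw":1},{"tx":0,"ty":0,"tz":0.007,"ax":0,"ay":0,"az":0,"jaw":1},{"tx":0,"ty":0,"tz":0,"ax":0,"ay":0,"az":0,"jaw":1},{"tx":0,"ty":0,"tz":0,"ax":0,"ay":0,"az":0,"jaw":1}]'
python3 -m handwheel '[{"tx":0,"ty":0,"tz":0,"ax":0,"ay":0,"az":0,"jaw":0.3},{"tx":0,"ty":0,"tz":0,"ax":0,"ay":0,"az":0,"jaw":0},{"tx":0,"ty":0,"tz":0,"ax":0,"ay":0,"az":0,"jaw":-0.3},{"tx":0,"ty":0,"tz":0,"ax":0,"ay":0,"az":0,"jaw":-1},{"tx":0,"ty":0,"tz":0,"ax":0,"ay":0,"az":0,"jaw":-1},{"tx":0,"ty":0,"tz":0,"ax":0,"ay":0,"az":0,"jaw":-1},{"tx":0,"ty":0,"tz":0,"ax":0,"ay":0,"az":0,"jaw":-1},{"tx":0,"ty":0,"tz":0,"ax":0,"ay":0,"az":0,"jaw":-1},{"tx":0,"ty":0,"tz":0,"ax":0,"ay":0,"az":0,"jaw":-1},{"tx":0,"ty":0,"tz":0,"ax":0,"ay":0,"az":0,"jaw":-1}]' 60
```

```text
time: 14.7
ee_pos: [0.5517, 0.2291, 0.1168]
tcp_rot: [180.0, -0.0, 109.3]
wrist_force: [0.0, 0.4, -0.5]
opening: 0.0854
grasp_force: 0.0
time: 15.95
ee_pos: [0.5538, 0.2298, 0.1165]
tcp_rot: [179.7, -0.0, 109.3]
wrist_force: [11.3, 4.3, -2.4]
opening: 0.0075
grasp_force: 58.4
```

The opening of 7.5 mm is less than the 10 mm bar, so only the fingertips hold the bar's top half. I open, go 18 mm deeper and shift 2 mm towards the bar.

```bash
python3 -m handwheel '[{"tx":0,"ty":0,"tz":0,"ax":0,"ay":0,"az":0,"jaw":0.5},{"tx":0,"ty":0,"tz":0,"ax":0,"ay":0,"az":0,"jaw":0.5},{"tx":0,"ty":0.002,"tz":0,"ax":0,"ay":0,"az":0,"jaw":0.5},{"tx":0,"ty":0,"tz":0.004,"ax":0,"ay":0,"az":0,"jaw":0.5},{"tx":0,"ty":0,"tz":0.004,"ax":0,"ay":0,"az":0,"jaw":0.5},{"tx":0,"ty":0,"tz":0.004,"ax":0,"ay":0,"az":0,"jaw":0.5},{"tx":0,"ty":0,"tz":0.003,"ax":0,"ay":0,"az":0,"jaw":0.5},{"tx":0,"ty":0,"tz":0.003,"ax":0,"ay":0,"az":0,"jaw":0.5},{"tx":0,"ty":0,"tz":0,"ax":0,"ay":0,"az":0,"jaw":0.5},{"tx":0,"ty":0,"tz":0,"ax":0,"ay":0,"az":0,"jaw":0.5}]' 40
python3 -m handwheel '[{"tx":0,"ty":0,"tz":0,"ax":0,"ay":0,"az":0,"jaw":0},{"tx":0,"ty":0,"tz":0,"ax":0,"ay":0,"az":0,"jaw":-0.3},{"tx":0,"ty":0,"tz":0,"ax":0,"ay":0,"az":0,"jaw":-0.5},{"tx":0,"ty":0,"tz":0,"ax":0,"ay":0,"az":0,"jaw":-1},{"tx":0,"ty":0,"tz":0,"ax":0,"ay":0,"az":0,"jaw":-1},{"tx":0,"ty":0,"tz":0,"ax":0,"ay":0,"az":0,"jaw":-1},{"tx":0,"ty":0,"tz":0,"ax":0,"ay":0,"az":0,"jaw":-1},{"tx":0,"ty":0,"tz":0,"ax":0,"ay":0,"az":0,"jaw":-1},{"tx":0,"ty":0,"tz":0,"ax":0,"ay":0,"az":0,"jaw":-1},{"tx":0,"ty":0,"tz":0,"ax":0,"ay":0,"az":0,"jaw":-1}]' 60
```

```text
time: 17.2
ee_pos: [0.5534, 0.2297, 0.0983]
tcp_rot: [180.0, -0.0, 109.3]
wrist_force: [0.9, 0.4, 0.8]
opening: 0.0639
grasp_force: 0.0
time: 18.45
ee_pos: [0.5537, 0.2298, 0.0983]
tcp_rot: [180.0, 0.0, 109.3]
wrist_force: [4.8, 0.5, -1.6]
opening: 0.0082
grasp_force: 58.3
```

Gripped. I swing along the hinge arc: about tool x, with the hinge at tool y +0.172, z -0.023.

```bash
python3 -m handwheel '[{"tx":0,"ty":-0.0005,"tz":-0.0045,"ax":1.5,"ay":0,"az":0,"jaw":-1},{"tx":0,"ty":-0.0009,"tz":-0.0075,"ax":2.5,"ay":0,"az":0,"jaw":-1},{"tx":0,"ty":-0.0009,"tz":-0.0075,"ax":2.5,"ay":0,"az":0,"jaw":-1},{"tx":0,"ty":-0.0009,"tz":-0.0075,"ax":2.5,"ay":0,"az":0,"jaw":-1},{"tx":0,"ty":-0.0009,"tz":-0.0075,"ax":2.5,"ay":0,"az":0,"jaw":-1},{"tx":0,"ty":-0.0009,"tz":-0.0075,"ax":2.5,"ay":0,"az":0,"jaw":-1},{"tx":0,"ty":-0.0009,"tz":-0.0075,"ax":2.5,"ay":0,"az":0,"jaw":-1},{"tx":0,"ty":-0.0009,"tz":-0.0075,"ax":2.5,"ay":0,"az":0,"jaw":-1},{"tx":0,"ty":-0.0005,"tz":-0.0045,"ax":1.5,"ay":0,"az":0,"jaw":-1},{"tx":0,"ty":0,"tz":0,"ax":0,"ay":0,"az":0,"jaw":-1}]'
python3 - <<'E'
from h import *
import cv2
C=cams();z=lambda im,x,y,w,h,s:cv2.resize(im[y:y+h,x:x+w],None,fx=s,fy=s,interpolation=cv2.INTER_CUBIC)
cv2.imwrite("pics/m5.png",np.hstack([z(C["scene"]["color"],265,130,160,180,2.5),z(C["side"]["color"],215,200,160,180,2.5)])[...,::-1])
E
```

```text
time: 19.7
ee_pos: [0.5551, 0.23, 0.1583]
tcp_rot: [-159.3, 0.0, 109.3]
wrist_force: [-3.6, -2.3, -7.2]
opening: 0.008
grasp_force: 59.3
```

View pics/m5.png

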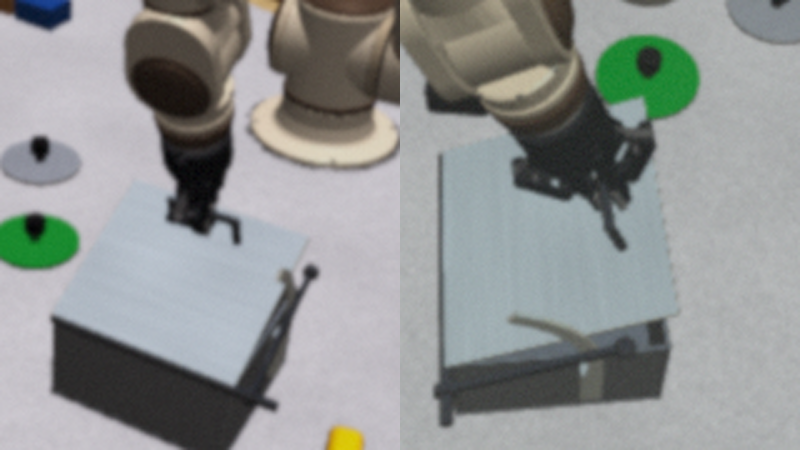

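The cover is up and held, the grey lid lies flat, and the pointer is unmoved at scene (389.4,238.8), side (305.4,338.4). I measure the cover angle from its near front corner, scene (389,225.2), side (326.6,325.6).

```bash
python3 - <<'E'
from h import *
np.set_printoptions(precision=4,suppress=True)
C=cams();X=np.array([np.cos(np.radians(19.4)),np.sin(np.radians(19.4)),0])
hx=np.array([.5522,.2354,0])@X+.172
for n,a,b,L,t in(("corner",(389,225.2),(326.6,325.6),.212,.004),("tip",(389.4,238.8),(305.4,338.4),.164,0)):
    p,e=tri(C,a,b);h=p[2]-.121;d=hx-p@X
    print(n,p,e,"ang",np.arctan2(h,d)-t/L,"by height",np.arcsin(h/np.hypot(L,t))-t/L,"horiz",d)
E
```

```text
corner [0.4902 0.3272 0.1927] 0.0011462777154063514 ang 0.3254500147673072 by height 0.3261493603737677 horiz 0.1999815650988096
tip [0.5279 0.3605 0.1824] 0.0010714891743714718 ang 0.38052189889923327 by height 0.3835570735395147 horiz 0.15342388600873158
```

By the same method the cover is 0.326 and the pointer 0.381. I raise the cover about 3° more.

```bash
python3 -m handwheel '[{"tx":0,"ty":-0.0003,"tz":-0.003,"ax":1,"ay":0,"az":0,"jaw":-1},{"tx":0,"ty":-0.0003,"tz":-0.003,"ax":1,"ay":0,"az":0,"jaw":-1},{"tx":0,"ty":-0.0003,"tz":-0.003,"ax":1,"ay":0,"az":0,"jaw":-1},{"tx":0,"ty":0,"tz":0,"ax":0,"ay":0,"az":0,"jaw":-1},{"tx":0,"ty":0,"tz":0,"ax":0,"ay":0,"az":0,"jaw":-1},{"tx":0,"ty":0,"tz":0,"ax":0,"ay":0,"az":0,"jaw":-1},{"tx":0,"ty":0,"tz":0,"ax":0,"ay":0,"az":0,"jaw":-1},{"tx":0,"ty":0,"tz":0,"ax":0,"ay":0,"az":0,"jaw":-1},{"tx":0,"ty":0,"tz":0,"ax":0,"ay":0,"az":0,"jaw":-1},{"tx":0,"ty":0,"tz":0,"ax":0,"ay":0,"az":0,"jaw":-1}]'
python3 - <<'E'
from h import *
import cv2
C=cams();z=lambda im,x,y,w,h,s:cv2.resize(im[y:y+h,x:x+w],None,fx=s,fy=s,interpolation=cv2.INTER_CUBIC)
cv2.imwrite("pics/m6.png",np.hstack([z(C["scene"]["color"],340,190,80,110,5),z(C["side"]["color"],225,290,80*1+30,110,110/110*5)[:, :400] if 0 else z(C["side"]["color"],265,290,80,110,5)])[...,::-1])
E
```

```text
time: 21.15
ee_pos: [0.5583, 0.2311, 0.1683]
tcp_rot: [-156.5, 0.0, 109.3]
wrist_force: [2.2, -4.4, -9.6]
opening: 0.0082
grasp_force: 59.5
```

View pics/m6.png

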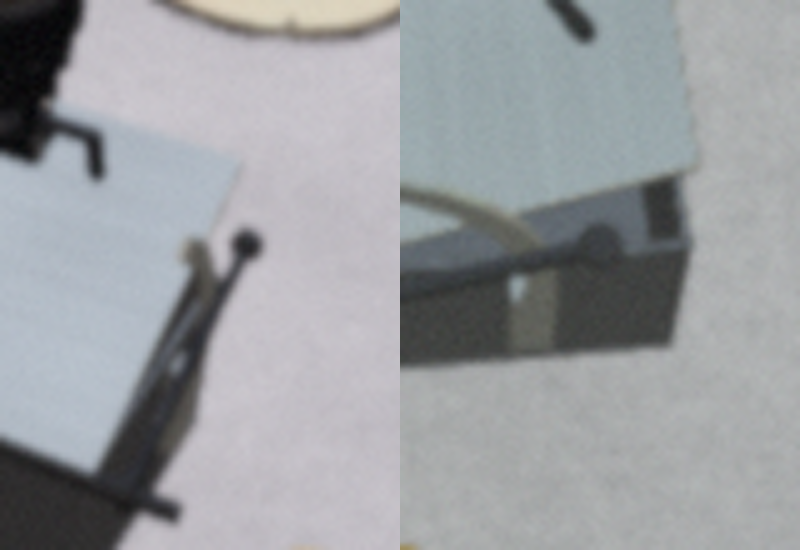

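The corner is now at scene (388,221.6), side (324.2,323); the ball has not moved, at (389.4,239) and (305.4,338.4).

```bash
python3 - <<'E'
from h import *
np.set_printoptions(precision=4,suppress=True)
C=cams();X=np.array([np.cos(np.radians(19.4)),np.sin(np.radians(19.4)),0])
hx=np.array([.5522,.2354,0])@X+.172
for n,a,b,L,t in(("corner",(388,221.6),(324.2,323),.212,.004),("tip",(389.4,239),(305.4,338.4),.164,0)):
    p,e=tri(C,a,b);h=p[2]-.121;d=hx-p@X
    print(n,p,e,"ang",np.arctan2(h,d)-t/L,"by height",np.arcsin(h/np.hypot(L,t))-t/L)
E
```

```text
corner [0.4966 0.3277 0.2072] 0.0006543079364663101 ang 0.3994979330857361 by height 0.39963500235858757
tip [0.5278 0.3604 0.1818] 0.0012486996060634744 ang 0.376961858442831 by height 0.37951638905645635
```

Cover about 0.40, pointer 0.38–0.40, well inside 0.08. I hand in.

```bash
python3 -c "
from workcell import workorder,telemetry
print(workorder.job_done()); o=telemetry.get_obs(); print(o['time'],o['ee_pos'],o['opening'],o['grasp_force'])"
```

```text
the job is handed in; nothing more can be done
None
the job is handed in; nothing more can be done
```

I handed the job in at about 21 s, well under the 59 s limit: the lid lies right way up on the bench about 17 cm from the tin, and the cover is held at about 0.40 rad against the pointer's roughly 0.38–0.40; the verdict was not shown.

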